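# Put three mixed-up padlocks back in their job trays

### The arm

A 7-joint arm with a two-finger parallel gripper is mounted at the origin on the work surface. World frame = base frame: x ahead of the robot, y to its left, z up, the work surface at z = 0. Lengths are in m, angles in rad, forces in N, time in s.
With the tool pointing down it reaches from about 0.425 to 0.875 m from the base axis. Payload 8.4 kg.
Tool frame: the origin (TCP) lies at the very end of the fingers, on their centre line; the grasp point (between the pads) lies 19 mm behind it; z points along the fingers, y is the line along which they close (so a half turn about z gives the same grasp; the last joint's range is limited). The gripper opens to 85 mm and grips with 20 to 120 N. Pads are 22 mm wide; open, the fingers measure 114 mm over their backs; the gripper's body (76 mm by 85 mm) begins 54 mm behind the grasp point. The pads swing forward as they close: fully open they stand 13 mm farther back than shut.
Start: joints at [1.027, 0.333, 0.04, 1.465, -0.013, 1.343, -0.059], TCP at [0.28, -0.587, 0.231] pointing down, gripper open.
Joint ranges: [-2.58, 2.58], [-0.38, 2.09], [-1.3, 1.39], [0.25, 2.4], [-1.5, 4.64], [0.08, 2.09], [-2.65, 2.65]. Speed limits (rad/s): [2.22, 2.22, 2.79, 2.79, 3.14, 3.14, 3.14].

### API

Orientations are given as a 3x3 rotation matrix whose columns are the frame's x, y, z axes.
In Python, from station import r gives the robot as it stands. The module is installed in compiled form; this text tells all that it offers. Calls block until the motion is done:
- r.move_pose(position, orientation): joint-space move of the TCP to a pose.
- r.line_to(position, orientation=None, v=0.15, contact_N=None): straight line of the TCP; orientation=None keeps the orientation; v is the mean speed in m/s. With contact_N (N) it stops when the force on the tool has changed by that much, and returns True; else False.
- r.movej(angles): joint-space move.
- r.gripper_to(opening, grip_force=None): opening from 0.0 (shut) to 1.0 (fully open); grip_force is the grip in N (None keeps the last); returns when the fingers have stopped.
- r.dwell(seconds).
- r.solve_ik(position, orientation): joint angles nearest the present ones, or None.
- r.get_state(): the state.
- r.get_image(name): name is "side" or "top"; returns the picture (480x640x3 uint8, blue, green, red); there is no depth.
- r.camera_info(name): a dict with "mtx" (3x3 intrinsics, pixels), "distortion" ([k1, k2, p1, p2, k3] as OpenCV has them; the pictures are not rectified), "rvec" (rotation vector, rad) and "tvec" (3), from world to camera coordinates, as OpenCV has them. Camera axes: x right, y down, z forward; pixel columns grow to the right and rows downward; lengths in m; the calibration is good to about 2 mm. A picture is of the moment at which its call begins. camera_info takes no time and is no camera call.
A pose or a line that the arm cannot do raises r.IKError and nothing moves.
- r.close_job(): hands the job in; it is judged then, once.
The state is a dict: "clock": time; "joint_positions": joint angles; "joint_vel": joint speeds; "joint_torque": joint torques, N m; "ee_pos": TCP position; "tcp_rot": TCP orientation; "contact_force": force on the tool from outside, world axes, zero at the start; "ft_torque": the same for the moment, N m; "opening": opening from 0.0 (shut) to 1.0 (fully open); "grip_force": force on a finger pad.
Only numpy, scipy, OpenCV 4.12 (cv2) and the standard library are available. Lean on these libraries where they do the work, as an engineer would, in place of code of your own. Each camera call takes 0.05 s, during which the arm holds its last target. There are 200 camera calls.

### The job

The three padlocks have been put back in the wrong job trays: return each padlock to the tray of its own colour, lying flat and lengthwise, the whole padlock with its shackle centred in the tray (shackle at either end). Never have two padlocks in one tray; park one on the empty black rubber mat on the way, and leave the mat empty at the end. Do not disturb the brass lock cylinder or the spray can.

Things in the scene. Friction and masses are not known exactly. Their poses are not given: they have to be found in the camera images.
- red_lock: red padlock lying flat, closed; 74 mm long (x), 40 wide (y), 22 thick, 0.2 kg. Origin: centre of the underside of its whole outline; x points to the shackle, z up. Red plastic body 44 x 40 x 22, x from -37 to +7 mm (middle at -15): grip it across its 40 mm width. Steel shackle: 8 mm bar, 32 wide, at +x. Starts in the yellow tray, roughly lengthwise
- yellow_lock: yellow padlock lying flat, closed; 74 mm long (x), 40 wide (y), 22 thick, 0.2 kg. Origin: centre of the underside of its whole outline; x points to the shackle, z up. Yellow plastic body 44 x 40 x 22, x from -37 to +7 mm (middle at -15): grip it across its 40 mm width. Steel shackle: 8 mm bar, 32 wide, at +x. Starts in the green tray, roughly lengthwise
- green_lock: green padlock lying flat, closed; 74 mm long (x), 40 wide (y), 22 thick, 0.2 kg. Origin: centre of the underside of its whole outline; x points to the shackle, z up. Green plastic body 44 x 40 x 22, x from -37 to +7 mm (middle at -15): grip it across its 40 mm width. Steel shackle: 8 mm bar, 32 wide, at +x. Starts in the red tray, roughly lengthwise
- red_tray: shallow red painted metal job tray, fixed to the bench, 110 mm long (x) x 90 wide (y); flat floor 3 mm above the bench, rim 3 mm thick with its top 7 mm above the bench. Origin: centre of its underside, on the bench; x along its length, z up. Home of the red padlock
- yellow_tray: shallow yellow painted metal job tray, fixed to the bench, 110 mm long (x) x 90 wide (y); flat floor 3 mm above the bench, rim 3 mm thick with its top 7 mm above the bench. Origin: centre of its underside, on the bench; x along its length, z up. Home of the yellow padlock
- green_tray: shallow green painted metal job tray, fixed to the bench, 110 mm long (x) x 90 wide (y); flat floor 3 mm above the bench, rim 3 mm thick with its top 7 mm above the bench. Origin: centre of its underside, on the bench; x along its length, z up. Home of the green padlock
- parking_mat: black rubber parking mat, fixed flat on the bench, 110 mm long (x) x 90 wide (y) x 3 thick; empty at the start. Origin: centre of its underside, on the bench; z up
- brass_cylinder: bystander: brass lock cylinder standing loose on the bench, 32 mm across at its foot, 34 mm tall. Origin: centre of its underside. Leave it alone
- spray_can: bystander: loose dark spray can with a green label standing on the bench, 52 mm across, 170 mm tall. Origin: centre of its underside. Leave it alone
Not all that is in view belongs to the job. What is meant by the green_lock is not blue, and is the smaller of those in its own colour. Of the things that look like the red_lock, the larger one is meant.

How it is judged:
By the outcome, as a careful person would: the job done as asked, in the order asked, and still so for the second after the job is handed in, with the robot touching nothing.
It also fails if it takes over 112 s, if anything falls off the work surface, if the arm or the gripper's body presses on something with over 40 N, if the wrist force passes 120 N, or if a joint passes its speed limit or range.

## Working session

There is one attempt and no reset: what is moved stays moved. The work goes in short steps, each a Python script; the robot and the scene stay as the last script left them, time stands still between calls to the robot, and variables do not carry over. Pictures are saved under pics/ and viewed, at most 14 in all, crops included, and the job is handed in when it is done.

```bash
mkdir -p pics
python3 - <<'E'
from station import r
import cv2
for n in("top","side"):
    cv2.imwrite(f"pics/{n}0.png",r.get_image(n)); c=r.camera_info(n)
    R=cv2.Rodrigues(c["rvec"])[0]; print(n,c["mtx"],c["distortion"],-R.T@c["tvec"].ravel() if hasattr(c["tvec"],"ravel") else c)
print(r.get_state())
E
```

```text
top [[472.01341254   0.         319.58958485]
 [  0.         472.01341254 233.54656109]
 [  0.           0.           1.        ]] [-0.0957613  0.         0.         0.         0.       ] [0.41465115 0.00727368 1.25479707]
side [[493.02557133   0.         316.71867011]
 [  0.         493.02557133 239.51503173]
 [  0.           0.           1.        ]] [0.03804302 0.         0.         0.         0.        ] [ 0.44331485 -0.80268998  0.75071048]
{'clock': 0.1, 'joint_positions': array([ 1.02679251,  0.3338657 ,  0.03989746,  1.46617622, -0.01341713,
        1.34327759, -0.05848941]), 'joint_vel': array([-0.0003125 , -0.00222851, -0.00020413, -0.00299817,  0.00101721,
        0.00083935, -0.00069819]), 'joint_torque': array([ 3.48190893e-03, -6.60016966e+01,  1.37004275e+00, -4.06478906e+01,
        1.70228333e-02,  8.91650096e-03,  6.34639810e-05]), 'ee_pos': array([ 0.27947938, -0.58640323,  0.23049731]), 'tcp_rot': array([[ 9.02708675e-01,  4.30251725e-01, -7.08162675e-04],
       [ 4.30252299e-01, -9.02707775e-01,  1.27736737e-03],
       [-8.96744378e-05, -1.45777923e-03, -9.99998933e-01]]), 'contact_force': array([-0.59708231, -0.04768233,  0.01484139]), 'ft_torque': array([-0.08104555, -0.03322961,  0.04811574]), 'grip_force': 0.0, 'opening': 0.9978904149848755}
```

View pics/top0.png

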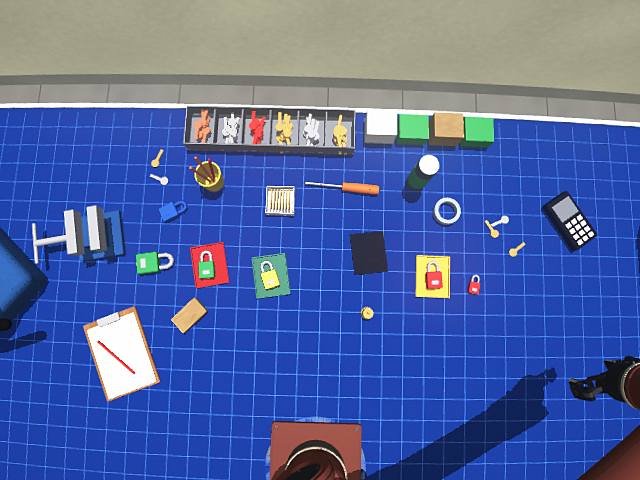

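View pics/side0.png

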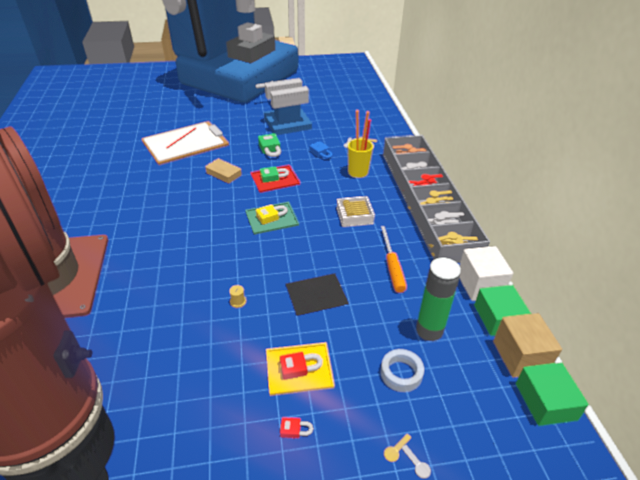

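The top view has world +x up and +y left. The trays are red (210,265), green (270,276) and yellow (433,277), and the mat is at (369,253). The brass cylinder is at (368,313) and the can at (422,172).

Candidates, by top pixel:
- **Green:** large padlock at (150,263) beside the trays, smaller one at (206,265) in the red tray. I choose (206,265).
- **Red:** larger one at (433,277) in the yellow tray, small one at (475,285). I choose (433,277).
- **Yellow:** only (270,276), in the green tray.
- **Blue:** (172,210), which is not part of the job.

```bash
cat > h.py <<'E'
from station import r
import cv2, numpy as np
def cast(name,px,z):
    c=r.camera_info(name); R=cv2.Rodrigues(np.array(c["rvec"],float))[0]; t=np.array(c["tvec"],float).ravel()
    u=cv2.undistortPoints(np.array(px,float).reshape(-1,1,2),np.array(c["mtx"]),np.array(c["distortion"])).reshape(-1,2)
    d=np.c_[u,np.ones(len(u))]@R; o=-R.T@t
    return (o+d*((z-o[2])/d[:,2])[:,None])[:,:2]
HUE={"red":((0,8),(172,180)),"yellow":((22,34),),"green":((45,85),)}
def mask(hsv,col,smin=110,vmin=70,vmax=255):
    return sum(cv2.inRange(hsv,(a,smin,vmin),(b,255,vmax)) for a,b in HUE[col])
K=4
def blob(name,img,roi,fn,z,close=0):
    """largest blob in roi=(x0,y0,x1,y1): world outline at height z -> centre, sizes, long-axis angle(deg), px centre"""
    x0,y0,x1,y1=roi; big=cv2.resize(img[y0:y1,x0:x1],None,fx=K,fy=K,interpolation=cv2.INTER_CUBIC)
    m=fn(cv2.cvtColor(big,cv2.COLOR_BGR2HSV)).astype(np.uint8)
    if close: m=cv2.morphologyEx(m,cv2.MORPH_CLOSE,np.ones((close,close)))
    m=cv2.morphologyEx(m,cv2.MORPH_OPEN,np.ones((5,5)))
    cs=cv2.findContours(m,cv2.RETR_EXTERNAL,cv2.CHAIN_APPROX_NONE)[0]
    h=cv2.convexHull(max(cs,key=cv2.contourArea)).reshape(-1,2)
    px=(h+.5)/K-.5+[x0,y0]
    w=cast(name,px,z)
    (cx,cy),(a,b),_=rc=cv2.minAreaRect((w*1000).astype(np.float32))
    p=cv2.boxPoints(rc); e=max((p[1]-p[0],p[2]-p[1]),key=np.linalg.norm)
    return np.array([cx,cy]),sorted((round(float(a),1),round(float(b),1))),np.degrees(np.arctan2(e[1],e[0]))%180,px.mean(0).round(1)
E
python3 - <<'E'
from h import *
img=r.get_image("top"); 
dark=lambda h:cv2.inRange(h,(0,0,0),(180,255,60))
rois=dict(red=(183,235,238,295),green=(245,246,297,304),yellow=(408,248,458,305),mat=(343,224,396,282))
for k,roi in rois.items():
    if k=="mat": print(k,blob("top",img,roi,dark,.003)); continue
    print(k,"tray",blob("top",img,roi,lambda h:mask(h,k,60,40),.007))
for k,roi in dict(red=rois["yellow"],green=rois["red"],yellow=rois["green"]).items():
    b=blob("top",img,roi,lambda h:mask(h,k,110,90),.014,9)
    s=blob("top",img,roi,lambda h:cv2.inRange(h,(0,0,110),(180,90,255)),.014)
    print(k,"lock",b,"shackle",s[0],s[1],s[3])
crops=[cv2.resize(img[235:305,a:a+70],None,fx=5.5,fy=5.5,interpolation=cv2.INTER_CUBIC) for a in (135,180,240,408)]
s=np.vstack([np.hstack(crops[:2]),np.hstack(crops[2:])]); s=cv2.resize(s,(600,600)); cv2.imwrite("pics/crop1.png",s)
E
```

```text
red tray (array([511.87930298, 295.83905029]), [90.7, 110.5], np.float32(11.743769), array([208.4, 268.4]))
green tray (array([488.72354126, 130.79206848]), [89.5, 109.5], np.float32(9.612344), array([269.9, 276.8]))
yellow tray (array([ 498.4465332 , -299.35974121]), [89.7, 111.6], np.float32(178.78468), array([431.8, 273.4]))
mat (array([506.57025146, -93.10680389]), [6.0, 15.3], np.float32(1.5763342), array([355.2, 271.2]))
red lock (array([ 488.56314087, -299.74658203]), [43.8, 45.2], np.float32(4.530512), array([433.9, 280.1])) shackle [ 525.1105957  -297.69284058] [29.1, 32.8] [432.9 265.8]
green lock (array([498.60421753, 301.24404907]), [40.0, 44.5], np.float32(5.7434173), array([207.5, 269.3])) shackle [534.64294434 304.75921631] [28.6, 31.2] [204.8 254.5]
yellow lock (array([478.23352051, 131.1782074 ]), [41.3, 45.2], np.float32(20.706385), array([270.5, 278. ])) shackle [513.26953125 143.81166077] [30.0, 34.4] [266.4 265.6]
```

View pics/crop1.png

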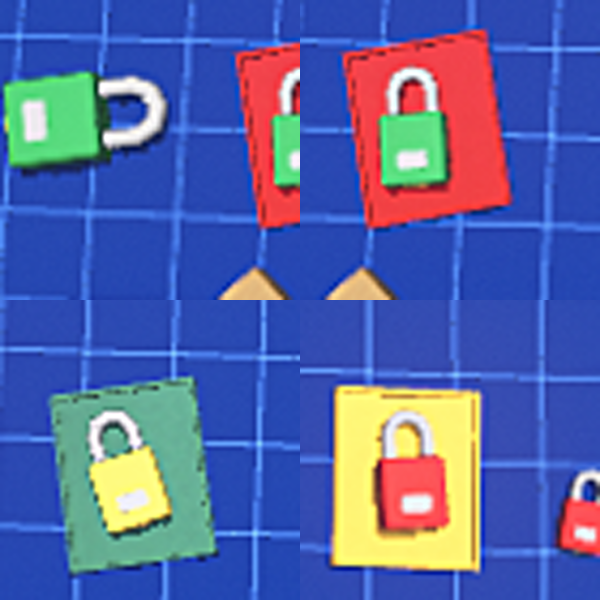

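All sizes match what is given: trays about 90x110 mm, bodies about 40x44 mm, and the shackle about 37 mm from the body centre. The crop confirms the choice: the large green decoy at top left is outside the trays, and the small red one is to the right of the yellow tray. Next I gauge the fingertip offset on the mat, then pick up red.

```bash
cat >> h.py <<'E'
def ori(deg):
    c,s=np.cos(np.radians(deg)),np.sin(np.radians(deg)); return np.array([[c,s,0],[s,-c,0],[0,0,-1.]])
HOV=.13
def hover(xy,deg,first=False):
    p=[xy[0]/1000,xy[1]/1000,HOV]; (r.move_pose if first else lambda a,b:r.line_to(a,b,v=.25))(p,ori(deg))
def pick(xy,deg,z,op=.62):
    r.gripper_to(op); hover(xy,deg); p=[xy[0]/1000,xy[1]/1000]
    c=r.line_to(p+[z],v=.1,contact_N=8); r.gripper_to(0.0,grip_force=50); s=r.get_state()
    print("pick contact",c,"z",s["ee_pos"][2].round(4),"op",round(s["opening"],3),"F",s["grip_force"],"t",s["clock"])
    r.line_to(p+[HOV],v=.15); s=r.get_state(); print("lifted op",round(s["opening"],3),"F",s["grip_force"])
def place(xy,deg,z,op=.58):
    hover(xy,deg); p=[xy[0]/1000,xy[1]/1000]
    c=r.line_to(p+[z],v=.08,contact_N=6); print("place contact",c,"z",r.get_state()["ee_pos"][2].round(4))
    r.gripper_to(op); r.line_to(p+[HOV],v=.15); print("t",r.get_state()["clock"])
MAT=cast("top",[[350,234],[383,231],[387,271],[355,274]],.003).mean(0)*1000
E
python3 - <<'E'
from h import *
print(MAT,(cast("top",[[350,234],[383,231],[387,271],[355,274]],.003)*1000).round())
r.gripper_to(.55); hover(MAT,4,True)
p=list(MAT/1000); r.line_to(p+[.02],v=.2)
print(r.line_to(p+[-.012],v=.02,contact_N=4)); s=r.get_state(); print(s["ee_pos"],s["opening"],s["contact_force"],s["clock"])
r.line_to(p+[HOV],v=.25); print(r.get_state()["clock"])
E
```

```text
[ 557.29322337 -128.43751526] [[ 605.  -77.]
 [ 616. -166.]
 [ 509. -178.]
 [ 499.  -93.]]
True
[ 0.55717278 -0.12843586  0.0006215 ] 0.5525213571203808 [-2.45443279  1.01923618  8.18467467] 4.2667
4.9333
```

Run:
```python
from h import *
pick((488.6,-299.2),3.5,.006)
d=6.; place(MAT-15*np.array([np.cos(np.radians(d)),np.sin(np.radians(d))]),d,.0062)
cv2.imwrite("pics/top1.png",r.get_image("top")[200:320,160:480].repeat(2,0).repeat(2,1))
```

```text
pick contact False z 0.0069 op 0.456 F 51.73076570034027 t 7.7083
lifted op 0.456 F 50.8473801612854
place contact True z 0.0069
t 12.275
```

View pics/top1.png

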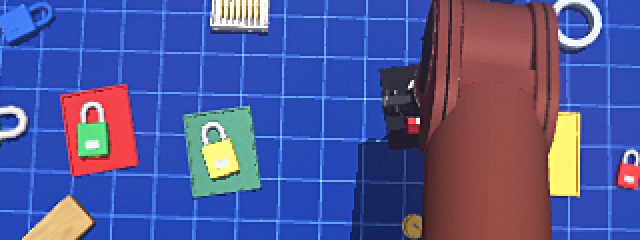

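The crop shows red on the mat (full-frame pixel about 367,262), the yellow tray empty, and yellow and green untouched. The arm hides the rest. Next: yellow, then green.

```bash
cat >> h.py <<'E'
TRAY=dict(red=((511.9,295.8),11.7),green=((488.7,130.8),9.6),yellow=((498.4,-299.4),-1.2))
def body_at(t): 
    c,d=TRAY[t]; return np.array(c)-15*np.array([np.cos(np.radians(d)),np.sin(np.radians(d))]),d
E
python3 - <<'E'
from h import *
pick((478.2,131.2),20.3,.006)
place(*body_at("yellow"),.0062)
pick((498.6,301.2),5.7,.006)
place(*body_at("green"),.0062)
hover((450,400),0)
img=r.get_image("top"); cv2.imwrite("pics/top2.png",cv2.resize(img[200:320,160:480],None,fx=2.4,fy=2.4))
E
```

```text
pick contact False z 0.0068 op 0.454 F 51.01133108139038 t 15.425
lifted op 0.461 F 50.42401313781738
place contact True z 0.0069
t 21.0083
pick contact False z 0.0069 op 0.455 F 51.60725176334381 t 25.4333
lifted op 0.454 F 50.684072971343994
place contact True z 0.0069
t 29.9917
```

View pics/top2.png

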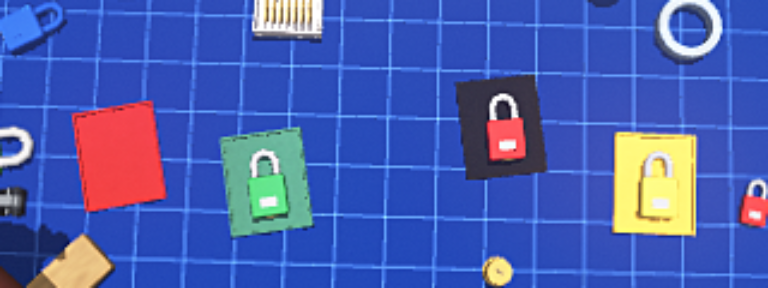

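Green is in the green tray (full-frame pixel 271,280), yellow in the yellow tray (434,278) and red on the mat (370,255). The red tray is empty. I'll measure how well they are placed and find the red lock for the last pick.

Run:
```python
from h import *
img=r.get_image("top")
sh=lambda h:cv2.inRange(h,(0,0,120),(180,85,255))
def rel(t,p):
    c,d=TRAY[t]; a=np.radians(d); v=np.array(p)-c; return np.round([v@[np.cos(a),np.sin(a)],v@[-np.sin(a),np.cos(a)]],1)
print("red tray",blob("top",img,(183,235,238,295),lambda h:mask(h,"red",60,40),.007))
rl=(345,226,392,280)
print("red",blob("top",img,rl,lambda h:mask(h,"red",110,90),.014,9), blob("top",img,rl,sh,.014)[0])
print("yt",blob("top",img,(408,248,458,305),lambda h:mask(h,"yellow",60,40),.007))
for t,roi,f in (("green",(245,246,297,304),lambda h:mask(h,"green",150,100)),("yellow",(408,248,458,305),sh)):
    b=blob("top",img,roi,f,.014,9); s=blob("top",img,(roi[0],roi[1],roi[2],276),sh,.014); print(t,b[:3],rel(t,b[0]),"shackle",s[:2],rel(t,s[0]))
hs=cv2.cvtColor(img,cv2.COLOR_BGR2HSV); print(hs[262:296:2,434],hs[284,412:456:2].tolist(),hs[285,260:285:2].tolist())
c=np.hstack([cv2.resize(img[246:306,245:305],None,fx=6,fy=6,interpolation=cv2.INTER_CUBIC),cv2.resize(img[246:306,403:463],None,fx=6,fy=6,interpolation=cv2.INTER_CUBIC)])
cv2.imwrite("pics/c3.png",c)
```

```text
red tray (array([511.86740112, 295.89639282]), [90.6, 110.5], np.float32(11.743769), array([207.8, 268.5]))
red (array([ 542.42736816, -132.18525696]), [41.9, 45.2], np.float32(6.331103), array([371.5, 258.9])) [ 579.29321289 -127.63098145]
yt (array([ 498.25579834, -299.29156494]), [90.1, 111.6], np.float32(179.1362), array([430.4, 275. ]))
green (array([462.80166626, 130.85507202]), [24.0, 28.7], np.float32(103.05233)) [-25.5   4.4] shackle (array([509.53921509, 133.4337616 ]), [30.6, 34.0]) [21.  -0.9]
yellow (array([ 519.56982422, -300.89801025]), [29.2, 32.6], np.float32(91.41884)) [21.2 -1.1] shackle (array([ 519.56982422, -300.89801025]), [29.2, 32.6]) [21.2 -1.1]
[[ 25 124 255]
 [118  13 255]
 [ 19 194 229]
 [ 30 126 255]
 [ 29 129 255]
 [ 28 134 255]
 [ 30 126 254]
 [ 30 119 254]
 [ 29 121 254]
 [ 29 122 254]
 [ 28  72 255]
 [125   6 248]
 [165   4 251]
 [ 30 122 255]
 [ 21 156 206]
 [ 22 166 249]
 [ 28 134 255]] [[115, 172, 184], [115, 191, 192], [23, 175, 255], [28, 133, 255], [28, 131, 255], [28, 131, 255], [30, 127, 255], [15, 129, 101], [30, 130, 255], [30, 130, 255], [133, 7, 249], [125, 6, 248], [120, 8, 250], [26, 33, 250], [29, 127, 254], [27, 142, 254], [28, 133, 255], [29, 131, 255], [17, 180, 191], [115, 215, 198], [115, 171, 185], [114, 172, 184]] [[78, 106, 180], [79, 106, 181], [73, 140, 137], [69, 147, 234], [73, 67, 236], [150, 9, 255], [150, 7, 255], [150, 9, 255], [70, 143, 232], [70, 139, 244], [78, 120, 145], [80, 108, 184], [79, 108, 180]]
```

View pics/c3.png

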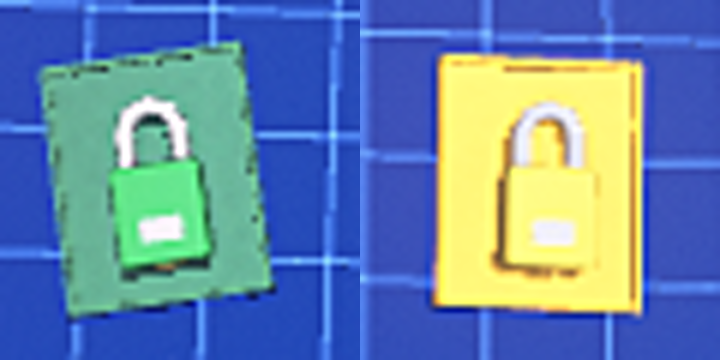

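Both placed locks measure within about 1 mm of centre: shackles at (+21.0, -0.9) and (+21.2, -1.1) in the tray frame, against an ideal of (+22, 0). The crop shows both flat and aligned with their trays. Red moves last.

Run:
```python
from h import *
pick((542.4,-132.2),6.3,.006)
place(*body_at("red"),.0062)
hover((480,-10),0)
img=r.get_image("top"); sh=lambda h:cv2.inRange(h,(0,0,120),(180,85,255))
c,d=TRAY["red"]; a=np.radians(d); s=blob("top",img,(183,235,238,268),sh,.014); v=s[0]-c
print("shackle",s[:2],v@[np.cos(a),np.sin(a)],v@[-np.sin(a),np.cos(a)],r.get_state()["clock"])
im2=r.get_image("side")
cv2.imwrite("pics/f.png",np.hstack([cv2.resize(img[130:330,130:490],(640,356)),])); cv2.imwrite("pics/fs.png",im2)
```

```text
pick contact False z 0.0069 op 0.454 F 51.51916801929474 t 35.5167
lifted op 0.455 F 50.63661217689514
place contact True z 0.0069
t 41.0833
shackle (array([533.02325439, 298.84667969]), [28.1, 32.8]) 21.302200471337223 -1.3001493811365814 42.5
```

View pics/f.png

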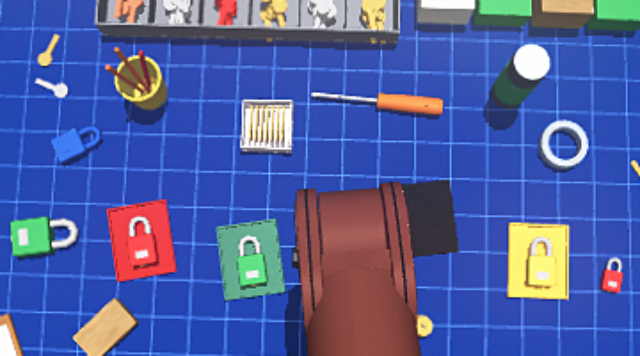

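View pics/fs.png

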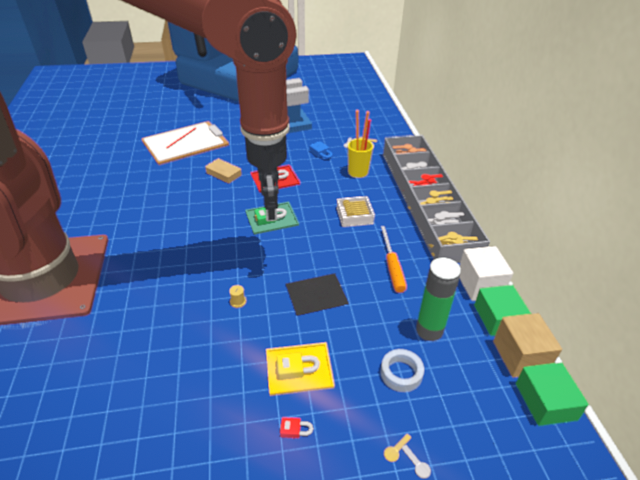

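All three locks lie in their own trays: crop pixels red (140,243), green (250,260) and yellow (540,262). In the side view the mat is empty at (316,294), the brass cylinder (237,296) and can (438,300) are unmoved, and the gripper is clear.

```bash
python3 -c "
from station import r
print(r.close_job())"
```

```text
the job is handed in; nothing more can be done
None
```

The job is handed in at about 43 s: each padlock is in its own-colour tray, centred to about 1 mm by camera, the mat is empty, and the brass cylinder and spray can are unmoved.

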